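Stand the dried carved plaque on the display step

ROBOT

A 6-joint arm with a two-finger parallel gripper is mounted at the origin on the work surface. World frame = base frame: x ahead of the robot, y to its left, z up, the work surface at z = 0. Lengths are in m, angles in rad, forces in N, time in s.
With the tool pointing down it reaches from about 0.375 to 0.9 m from the base axis. Payload 3.1 kg.
Tool frame: the origin (TCP) lies on the centre line of the jaws, within the pads' length; the fingertips stand 22 mm ahead of it and the grasp point (between the pads) lies 3 mm ahead of it; z points along the fingers, y is the line along which they close (so a half turn about z gives the same grasp; the last joint's range is limited). The gripper opens to 85 mm and grips with 20 to 120 N. Pads are 22 mm wide; open, the fingers measure 114 mm over their backs; the gripper's body (76 mm by 85 mm) begins 54 mm behind the grasp point. The pads swing forward as they close: fully open they stand 13 mm farther back than shut.
Start: joints at [1.155, 0.527, 1.433, -0, 1.181, -0.178], TCP at [0.147, 0.608, 0.253] pointing down, gripper open.
Joint ranges: [-3.08, 3.08], [-0.75, 2.2], [0.22, 2.44], [-1.43, 4.57], [0, 2.65], [-2.85, 2.85]. Speed limits (rad/s): [2.79, 2.79, 3.14, 3.14, 3.14, 3.14].

INTERFACE

Orientations are given as [roll, pitch, yaw] about the fixed x, y, z axes, in that order (R = Rz(yaw) Ry(pitch) Rx(roll)).
In Python, from plant import manip gives the robot as it stands. The module is installed in compiled form; this text tells all that it offers.
- The arm moves only by the tool apply_moves, never from a script. Its argument "moves" is a list of rows, each a list of 7 numbers: the shift along the tool's x, y, z scaled (see below), then the turn, a rotation vector about the tool's x, y, z scaled (see below), then the closure, from -1 (fully open) to 1 (shut). A call has 1 to 20 rows; each row shifts and turns the commanded pose from where the row before left it, along the tool's axes as they then stand; what a row does not reach is not made up. The controller multiplies each number of a shift by 2.5 cm and each number of a turn by pi rad. A row lasts 1/12 s, in which the tool goes at most 41.7 mm and 7.16 degrees, less where a joint would pass 70% of its speed; a pose out of reach is approached as far as the arm can. A call with a number of a shift or a turn outside -1 to 1 is refused whole. A call with a gripper value outside its range is refused whole. The fingers move at their own pace and stop on an object; "newtons" is the grip in N (left out, the last holds). Time passes only in rows, so rows that do not move let the fingers close. It gives the time, the measured TCP pose, the force, the opening and the grip force at its end, in the units of the state.
- manip.state(): the state, without advancing time (a new reading comes with each control period).
- manip.camera(name): name is "scene" or "top" or "wrist"; returns the picture (400x640x3 uint8, red, green, blue); there is no depth.
- manip.get_calibration(name): a dict with "vfov" (degrees; the focal length in pixels is half the picture's height over the tangent of half this angle, whatever the lens; pixels are square), "cx", "cy" (the principal point, pixels), "xyz" and "rotation" of the camera in the world. Camera axes: x right, y down, z forward; pixel columns grow to the right and rows downward; lengths in m; the calibration is good to about 2 mm. A picture is of the moment at which its call begins: read the wrist's pose just before it. get_calibration takes no time and is no camera call; for the wrist camera it gives the pose at the moment of the call.
- manip.hand_in(): hands the job in; it is judged then, once.
Trained networks look in the newest picture that a camera, given by its name, has taken for a name from the list of things; names that differ only in an ending like _2 or _b are one class to them, and where a whole thing is asked for, a point or a joint stands for the part that bears it (a point fixed in the world has none). Each returns a list of dicts, best first, with "conf" (0 to 1); they miss things now and then, are a little off and sometimes report something else, mostly with a low value. They report only what shows in the picture. A call takes as long as a camera call. They do not tell look-alikes from the thing itself.
- manip.recognise(camera, label): "position" ([x, y, z] in m, in world coordinates, good to about 4 mm: the middle of the surface that is visible of it).
- manip.cut_out(camera, label): "mask" (400x640 bool, what is visible of it).
- manip.place_of(camera, label): "position" ([x, y, z] in m, in world coordinates, good to about 4 mm: a listed point, or the origin of a listed thing).
The state is a dict: "clock": time; "q": joint angles; "dq": joint speeds; "joint_torque": joint torques, N m; "eef_pos": TCP position; "tcp_rot": TCP orientation; "force": force on the tool from outside, world axes, zero at the start; "moment": the same for the moment, N m; "width": finger opening in m; "grasp_force": force on a finger pad.
Only numpy, scipy, OpenCV 4.12 (cv2) and the standard library are available. Lean on these libraries where they do the work, as an engineer would, in place of code of your own. Each camera call takes 0.05 s, during which the arm holds its last target. There are 200 camera calls.

TASK

The carved plaque with the round top has dried. Take it out of the sloping rack and stand it upright on its straight bottom edge on the cork mat on the display step, wholly on the mat and roughly in line with it, carved side facing the customers on the far side from the robot. Leave it standing freely, and do not shift the square-topped plaque in the rack or the bowl on the step.

Things in the scene. Friction and masses are not known exactly. Their poses are not given: they have to be found in the camera images.
- plaque_round: Brown wooden board (mm): 120 wide, 150 tall, 20 thick, 0.22 kg, straight bottom edge, semicircular top (radius 60), dark flower carved on one face. Origin: centre of the bottom edge face; z up the board (top at 150), y along its width, x out of the carved face (faces at +-10). Starts in a rack bay leaning 28 degrees from vertical, top towards the robot, carved face up and away from it.
- plaque_front (a point): A point fixed to the round-topped plaque, 100 mm out from its origin along the plaque's +x (in front of the carved face); shows which way the carved side looks.
- plaque_square: The other plaque, same wood, motif and size (120 x 150 x 20 mm) and same axes, but with a plain square top; leans in the other bay of the rack. Stays there.
- rack: Fixed plywood rack (mm): base 140 x 290 x 12, two bays 145 apart along its y. Origin: centre of its underside; x away from the robot, z up. A plaque's bottom edge rests on a sloping ledge at x = +30, z = 75; its back lies on two slats that reach 95 up the board, so its top 55 is free on both faces.
- step: Fixed dark wooden step, 150 (x) x 350 (y) x 40 mm high. Origin: centre of its underside; x points away from the robot, to the customers. Carries the cork mat at one end and the bowl at the other. Rack and step may stand on either side of the robot.
- mat_top (a point): Centre of the upper face of the fixed cork mat (110 mm along x, 160 mm along y, 4 mm thick) lying on the step, 44 mm above the table; same axes as the step: x to the customers, z up. The plaque's width goes along the mat's y.
- bowl: Loose round wooden bowl, rim radius 55 mm, 60 mm high, standing on the other end of the step. Origin: centre of its underside. Stays there.
Mind the look-alikes: they are no part of the job. Leave any orange or pink look-alike of the plaque_round alone.

How it is judged:
At the end, for the whole second after the job is handed in: Round-topped plaque at rest, free, upright within 0.06 rad, its bottom edge on the mat (4 mm), centre within 46 mm (mat x) and 32 mm (mat y) of the mat's centre, within 0.35 rad of the mat's line, carved face to mat +x; square plaque and bowl within 20 mm of their start (angle between plaque_round's own z axis and vertical below 0.06 rad and x of plaque_round in the frame of mat_top between -0.046 and 0.046 m and y of plaque_round in the frame of mat_top between -0.032 and 0.032 m and z of plaque_round in the frame of mat_top between -0.004 and 0.004 m and angle between the x axis of plaque_round and the x axis of mat_top, either way round below 0.35 rad and x of plaque_front in the frame of mat_top above 0 m and linear speed of plaque_round below 0.05 m/s and angular speed of plaque_round below 0.3 rad/s and distance of each of plaque_square, bowl from where it was at the start of the episode below 0.02 m); the robot touches nothing.
It fails at once if the square-topped plaque was shifted by more than 20 mm (distance of plaque_square from where it was at the start of the episode above 0.02 m).
It fails at once if the bowl was shifted by more than 20 mm (distance of bowl from where it was at the start of the episode above 0.02 m).
It also fails if it takes over 45 s, if anything falls off the work surface, if the arm or the gripper's body presses on something with over 40 N, if the wrist force passes 120 N, or if a joint passes its speed limit or range.

## Working session

There is one attempt and no reset: what is moved stays moved. The work goes in short steps, Python scripts to look and compute and a tool call to move; the robot and the scene stay as the last step left them, time stands still between calls to the robot, and variables do not carry over. Pictures are saved under pics/ and viewed, at most 10 in all, crops included, and the job is handed in when it is done.

Besides the shell and the picture viewer there is one more tool, called as name(argument=value, ...) on one line, values as JSON. apply_moves: Moves the arm, as the interface text tells. Its arguments: {"type":"object","properties":{"moves":{"type":"array","items":{"type":"array","items":{"type":"number"}}},"newtons":{"type":"number"}},"required":["moves"]}

```bash
mkdir -p pics; cat > h.py <<'E'
from plant import manip
import numpy as np, cv2
def shot(c,n):
    im=manip.camera(c); cv2.imwrite(f'pics/{n}.png',im[:,:,::-1]); return im
def proj(cal,p):
    R=np.array(cal['rotation']); 
    if R.shape!=(3,3):
        from scipy.spatial.transform import Rotation as Ro
        R=Ro.from_euler('xyz',R).as_matrix()
    f=200/np.tan(np.radians(cal['vfov'])/2); q=R.T@(np.array(p)-cal['xyz']); return np.array([cal['cx']+f*q[0]/q[2],cal['cy']+f*q[1]/q[2]])
E
python3 - <<'E'
from h import *
np.set_printoptions(precision=4,suppress=True)
a=shot('scene','s0');b=shot('top','t0')
cv2.imwrite('pics/st0.png',cv2.resize(np.vstack([a,b])[:,:,::-1],(480,600)))
for c in ['scene','top']:
    k=manip.get_calibration(c);print(c,k)
    for l in ['plaque_round','plaque_square','rack','step','mat_top','bowl','plaque_front']:
        print(l,[(np.round(d['position'],3),round(d['conf'],2)) for d in manip.place_of(c,l)][:3])
print(manip.state())
E
```

```text
scene {'vfov': 54.24418176190278, 'cx': 320.5254960779308, 'cy': 200.5988889531342, 'xyz': array([1.1931, 0.2084, 1.0745]), 'rotation': array([-2.4595,  0.0122,  1.8167])}
plaque_round [(array([ 0.225, -0.195,  0.005]), 0.92), (array([0.6  , 0.165, 0.077]), 0.77), (array([0.147, 0.373, 0.011]), 0.69)]
plaque_square [(array([0.608, 0.315, 0.077]), 0.96)]
rack [(array([ 0.572,  0.245, -0.004]), 0.91)]
step [(array([ 0.524, -0.238, -0.002]), 0.67)]
mat_top [(array([ 0.528, -0.158,  0.045]), 0.72)]
bowl [(array([ 0.508, -0.328,  0.041]), 0.92), (array([0.608, 0.315, 0.075]), 0.34)]
plaque_front []
top {'vfov': 55.50835577196117, 'cx': 322.8829659792015, 'cy': 199.0669946740251, 'xyz': array([0.2482, 0.0142, 1.303 ]), 'rotation': array([-2.9886, -0.0003, -1.5759])}
plaque_round [(array([0.594, 0.164, 0.076]), 0.98), (array([0.304, 0.122, 0.011]), 0.86), (array([0.141, 0.372, 0.012]), 0.78)]
plaque_square [(array([0.612, 0.311, 0.075]), 0.56)]
rack [(array([0.571, 0.243, 0.001]), 0.85)]
step [(array([ 0.521, -0.244, -0.001]), 0.94)]
mat_top [(array([ 0.521, -0.164,  0.045]), 0.89)]
bowl []
plaque_front []
{'clock': 0.8, 'q': array([ 1.1555,  0.5275,  1.4327, -0.    ,  1.1814, -0.1785]), 'dq': array([ 0.0011,  0.0003, -0.0009, -0.0009,  0.    ,  0.0005]), 'joint_torque': array([ -0.0006, -44.2246, -17.8411,  -0.0003,   0.0007,  -0.    ]), 'eef_pos': array([0.1466, 0.6076, 0.2533]), 'tcp_rot': array([3.1416, 0.    , 2.9048]), 'force': array([ 0.3074, -0.3022, -0.218 ]), 'moment': array([-0.0351,  0.0175,  0.0309]), 'grasp_force': 0.0, 'width': 0.08514860463688272}
```

View pics/s0.png

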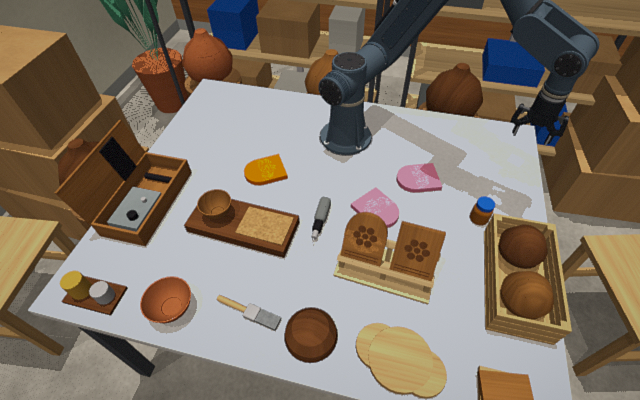

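View pics/t0.png

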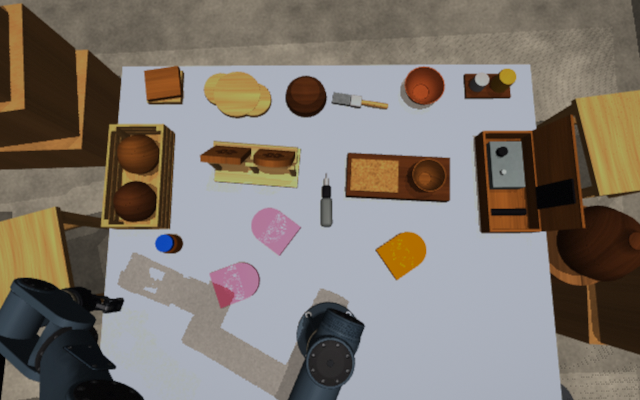

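The scene picture shows the round plaque in the left rack bay at about (367,235), the square one at (418,248), the cork mat at (267,227) and the bowl at (214,205). The orange and pink pieces lie flat on the table. The top view agrees: round plaque (273,160), mat (374,175), bowl (428,175). The networks' (0.597, 0.165, 0.077) fits the real plaque.

Next I need the yaws and the first waypoint.

```bash
cat >> h.py <<'E'
from scipy.spatial.transform import Rotation as Ro
def back(cal,uv,z):
    R=np.array(cal['rotation']); R=Ro.from_euler('xyz',R).as_matrix() if R.shape!=(3,3) else R
    f=200/np.tan(np.radians(cal['vfov'])/2); d=np.c_[(uv[:,0]-cal['cx'])/f,(uv[:,1]-cal['cy'])/f,np.ones(len(uv))]@R.T
    return cal['xyz']+d*((z-cal['xyz'][2])/d[:,2])[:,None]
def rect(c,l,z,i=0):
    m=manip.cut_out(c,l)[i]['mask'].astype(np.uint8)
    p=np.argwhere(m)[:,::-1].astype(float); w=back(manip.get_calibration(c),p,z)[:,:2]
    return cv2.minAreaRect((w*1000).astype(np.float32))
def tgt(yaw,tilt):  # tool down, y along +x(yaw), tilted forward by tilt
    return Ro.from_euler('z',yaw)*Ro.from_euler('y',-tilt)*Ro.from_euler('xyz',[np.pi,0,np.pi/2])
def go(pos,R):
    s=manip.state(); R0=Ro.from_euler('xyz',s['tcp_rot']); d=np.array(pos)-s['eef_pos']
    rv=(R0.inv()*R).as_rotvec()
    print('at',np.round(s['eef_pos'],4),np.round(s['tcp_rot'],4),'t',round(s['clock'],2),'w',round(s['width'],4),'gf',round(s['grasp_force'],1),'F',np.round(s['force'],1))
    print('rot tool/pi',np.round(rv/np.pi,4),'shift/25mm now-axes',np.round(R0.inv().apply(d)/.025,3),'shift after turn',np.round(R.inv().apply(d)/.025,3))
E
python3 - <<'E'
from h import *
np.set_printoptions(precision=4,suppress=True)
manip.camera('scene');manip.camera('top')
for c in ['scene','top']:
    for l,z in [('mat_top',.044),('step',.04),('rack',.03)]:
        try: print(c,l,rect(c,l,z))
        except Exception as e: print(c,l,e)
    for l in ['plaque_round','plaque_square','rack','step','mat_top','bowl']:
        print(l,[(np.round(d['position'],3),round(d['conf'],2)) for d in manip.place_of(c,l)][:2])
O=np.array([.597,.165,.077]);yaw=-.07
R=tgt(yaw,np.radians(28)); print(R.as_matrix())
up=-R.as_matrix()[:,2]
go(O+up*(.119+.10),R)
E
```

```text
scene mat_top ((525.7499389648438, -160.6881103515625), (163.31605529785156, 111.67316436767578), 87.28861999511719)
scene step ((530.924560546875, -235.99822998046875), (364.12579345703125, 176.17196655273438), 87.3197250366211)
scene rack ((566.8444213867188, 240.7899169921875), (295.61669921875, 183.25730895996094), 84.7149658203125)
plaque_round [(array([0.602, 0.168, 0.081]), 0.79), (array([0.305, 0.13 , 0.007]), 0.68)]
plaque_square [(array([0.608, 0.317, 0.076]), 0.87)]
rack [(array([ 0.57 ,  0.242, -0.002]), 0.66)]
step [(array([ 0.525, -0.239, -0.001]), 0.72)]
mat_top [(array([ 0.524, -0.158,  0.04 ]), 0.85)]
bowl [(array([ 0.51, -0.33,  0.04]), 0.84)]
top mat_top ((522.2771606445312, -159.41806030273438), (159.91075134277344, 110.28657531738281), 86.80474090576172)
top step ((564.6569213867188, 247.91134643554688), (304.7617492675781, 142.67898559570312), 85.39273834228516)
top rack ((564.6842651367188, 247.36119079589844), (306.32830810546875, 147.40977478027344), 85.25786590576172)
plaque_round [(array([0.591, 0.167, 0.073]), 0.87), (array([0.305, 0.127, 0.011]), 0.87)]
plaque_square [(array([0.61 , 0.31 , 0.077]), 0.65)]
rack [(array([0.571, 0.243, 0.001]), 0.8)]
step [(array([ 0.521, -0.24 , -0.001]), 0.92)]
mat_top [(array([ 0.524, -0.164,  0.041]), 0.96)]
bowl [(array([ 0.513, -0.327,  0.039]), 0.91)]
[[ 0.0699  0.8808  0.4683]
 [ 0.9976 -0.0618 -0.0328]
 [ 0.      0.4695 -0.8829]]
at [0.1466 0.6075 0.2533] [3.1416 0.     2.9048] t 1.8 w 0.0854 gf 0.0 F [ 0.9  1.4 -0.6]
rot tool/pi [-0.1289 -0.109   0.4374] shift/25mm now-axes [-17.61  -13.665  -0.682] shift after turn [-16.398  13.651   6.486]
```

apply_moves(moves=[[-0.4,-0.3,-0.1,0,0,0,-1],[-0.8,-0.6,-0.2,0,0,0,-1],[-0.8,-0.6,-0.2,0,0,0,-1],[-0.8,-0.6,-0.2,0,0,0,-1],[-0.8,-0.6,-0.2,0,0,0,-1],[-0.8,-0.6,-0.2,0,0,0,-1],[-0.8,-0.6,-0.2,0,0,0,-1],[-0.8,-0.6,-0.2,0,0,0,-1],[-0.8,-0.6,-0.2,0,0,0,-1],[-0.8,-0.6,-0.2,0,0,0,-1],[-0.8,-0.6,-0.2,0,0,0,-1],[-0.8,-0.6,-0.2,0,0,0,-1],[-0.8,-0.6,-0.2,0,0,0,-1],[-0.8,-0.6,-0.2,0,0,0,-1],[-0.8,-0.6,-0.2,0,0,0,-1],[-0.8,-0.6,-0.2,0,0,0,-1],[-0.8,-0.6,-0.2,0,0,0,-1],[-0.8,-0.6,-0.2,0,0,0,-1],[-0.8,-0.6,-0.2,0,0,0,-1],[-0.8,-0.6,-0.2,0,0,0,-1]])

```text
clock: 3.47
eef_pos: [0.4575, 0.2298, 0.3513]
tcp_rot: [-3.141, 0.0, 2.904]
force: [0.2, 0.3, 0.3]
width: 0.0855
grasp_force: 0.0
```

apply_moves(moves=[[-0.4,-0.3,0,-0.008,-0.007,0.027,-1],[-0.4,-0.3,0,-0.008,-0.007,0.027,-1],[0,0,0,-0.008,-0.007,0.027,-1],[0,0,0,-0.008,-0.007,0.027,-1],[0,0,0,-0.008,-0.007,0.027,-1],[0,0,0,-0.008,-0.007,0.027,-1],[0,0,0,-0.008,-0.007,0.027,-1],[0,0,0,-0.008,-0.007,0.027,-1],[0,0,0,-0.008,-0.007,0.027,-1],[0,0,0,-0.008,-0.007,0.027,-1],[0,0,0,-0.008,-0.007,0.027,-1],[0,0,0,-0.008,-0.007,0.027,-1],[0,0,0,-0.008,-0.007,0.027,-1],[0,0,0,-0.008,-0.007,0.027,-1],[0,0,0,-0.008,-0.007,0.027,-1],[0,0,0,-0.008,-0.007,0.027,-1],[0,0,0,0,0,0,-1],[0,0,0,0,0,0,-1]])

```text
clock: 4.97
eef_pos: [0.4716, 0.2115, 0.3508]
tcp_rot: [2.649, 0.013, 1.517]
force: [0.4, 0.3, 0.8]
width: 0.0853
grasp_force: 0.0
```

```bash
cat >> h.py <<'E'
O=np.array([.596,.167,.075]);YR=-.085;T=np.radians(28)
RG=tgt(YR,T);UP=-RG.as_matrix()[:,2]
def board(o,R=RG):  # outline of carved face in world from tool-like R: y->xp, x->yp, -z->zp
    M=R.as_matrix();xp,yp,zp=M[:,1],M[:,0],-M[:,2]
    a=np.linspace(0,np.pi,15); Y=np.r_[-.06,.06,.06*np.cos(a)];Z=np.r_[0,0,.09+.06*np.sin(a)]
    return [[o+s*xp+y*yp+z*zp for y,z in zip(Y,Z)] for s in (.01,-.01)]
def overlay(c,n,o,R=RG):
    k=manip.get_calibration(c);im=np.ascontiguousarray(manip.camera(c)[:,:,::-1])
    for ring,col in zip(board(o,R),[(0,255,0),(0,0,255)]):
        cv2.polylines(im,[np.array([proj(k,p) for p in ring]).astype(np.int32)],True,col,1)
    cv2.imwrite(f'pics/{n}.png',im)
E
python3 - <<'E'
from h import *
overlay('wrist','w1',O); overlay('scene','s1',O)
s=cv2.imread('pics/s1.png')[150:350,280:480]; w=cv2.imread('pics/w1.png')
cv2.imwrite('pics/m1.png',np.hstack([cv2.resize(w,(480,300)),cv2.resize(s,(300,300))]))
for l in ['plaque_round','plaque_square']:
    print(l,[(np.round(d['position'],3),round(d['conf'],2)) for d in manip.place_of('wrist',l)][:2])
go(O+UP*.219,RG)
E
```

```text
plaque_round [(array([0.303, 0.128, 0.011]), 0.95), (array([0.594, 0.162, 0.076]), 0.69)]
plaque_square [(array([0.611, 0.313, 0.071]), 0.77)]
at [0.4725 0.2115 0.3511] [2.6484 0.0122 1.5149] t 5.17 w 0.0855 gf 0.0 F [0.2 0.2 0.5]
rot tool/pi [ 0.0015 -0.0009  0.01  ] shift/25mm now-axes [-1.339 -0.763  3.365] shift after turn [-1.352 -0.705  3.372]
```

View pics/m1.png

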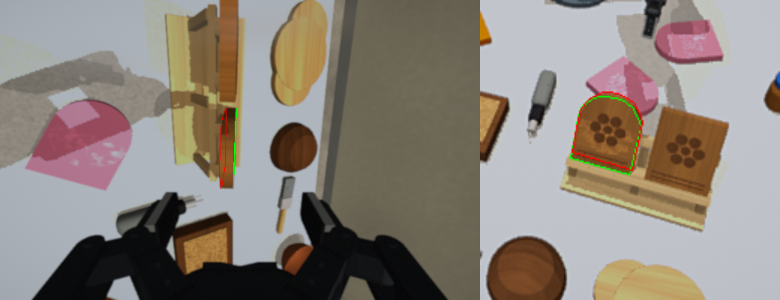

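The left half is the wrist view. The projected outline lies on the round plaque at about (228,147), and it fits in the scene crop at (607,135) too. The model pose is good, so I go to the standoff.

apply_moves(moves=[[0,0,0,0.0015,-0.0009,0.01,-1],[-0.35,-0.18,0.4,0,0,0,-1],[-0.35,-0.18,0.6,0,0,0,-1],[-0.35,-0.18,0.6,0,0,0,-1],[-0.3,-0.16,0.6,0,0,0,-1],[0,0,0.6,0,0,0,-1],[0,0,0.57,0,0,0,-1],[0,0,0,0,0,0,-1],[0,0,0,0,0,0,-1]], newtons=25)

```text
clock: 5.92
eef_pos: [0.4935, 0.1758, 0.2677]
tcp_rot: [2.655, 0.0, 1.485]
force: [0.2, 0.2, -0.7]
width: 0.0854
grasp_force: 0.0
```

```bash
python3 - <<'E'
from h import *
overlay('wrist','w2',O)
print([(np.round(d['position'],3),round(d['conf'],2)) for d in manip.place_of('wrist','plaque_round')][:2])
go(O+UP*.119,RG)
E
```

```text
[(array([0.306, 0.127, 0.008]), 0.57)]
at [0.4935 0.1762 0.2688] [ 2.6523e+00 -5.0000e-04  1.4857e+00] t 6.02 w 0.0852 gf 0.0 F [ 0.2 -0.   0.4]
rot tool/pi [ 0.0002 -0.0001 -0.0001] shift/25mm now-axes [-0.02  -0.009  4.018] shift after turn [-0.018 -0.007  4.018]
```

View pics/w2.png

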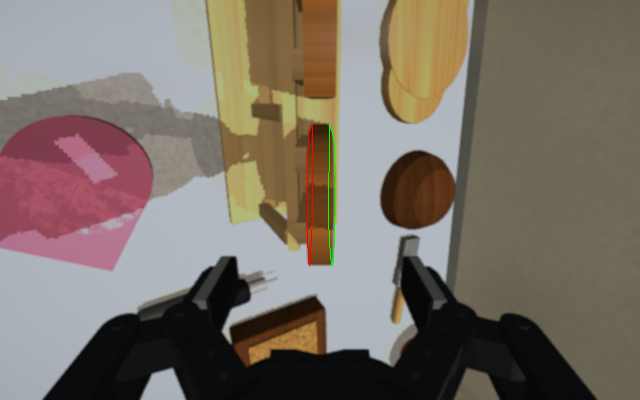

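The board edge is centred between the fingers at column 320, and the outline matches. I descend and close.

apply_moves(moves=[[0,0,0.4,0,0,0,-1],[0,0,0.6,0,0,0,-1],[0,0,0.6,0,0,0,-1],[0,0,0.6,0,0,0,-1],[0,0,0.6,0,0,0,-1],[0,0,0.5,0,0,0,-1],[0,0,0.4,0,0,0,-1],[0,0,0.3,0,0,0,-1],[0,0,0,0,0,0,-1],[0,0,0,0,0,0,-1]])

```text
clock: 6.85
eef_pos: [0.5401, 0.1723, 0.1798]
tcp_rot: [2.653, -0.0, 1.486]
force: [-0.3, 1.2, 0.4]
width: 0.0856
grasp_force: 0.0
```

apply_moves(moves=[[0,0,0,0,0,0,1],[0,0,0,0,0,0,1],[0,0,0,0,0,0,1],[0,0,0,0,0,0,1],[0,0,0,0,0,0,1],[0,0,0,0,0,0,1],[0,0,0,0,0,0,1],[0,0,0,0,0,0,1],[0,0,0,0,0,0,1],[0,0,0,0,0,0,1],[0,0,0,0,0,0,1],[0,0,0,0,0,0,1]], newtons=25)

```text
clock: 7.85
eef_pos: [0.54, 0.1723, 0.1803]
tcp_rot: [2.653, -0.0, 1.486]
force: [-3.5, 0.9, 5.5]
width: 0.0198
grasp_force: 27.1
```

apply_moves(moves=[[0,0,0,0,0,0,1],[0,0,0,0,0,0,1],[0,0,-0.2,0,0,0,1],[0,0,-0.4,0,0,0,1],[0,0,-0.4,0,0,0,1],[0,0,-0.4,0,0,0,1],[0,0,-0.4,0,0,0,1],[0,0,-0.4,0,0,0,1],[0,0,-0.4,0,0,0,1],[0,0,-0.4,0,0,0,1],[0,0,-0.4,0,0,0,1],[0,0,-0.4,0,0,0,1],[0,0,-0.4,0,0,0,1],[0,0,-0.4,0,0,0,1],[0,0,-0.4,0,0,0,1],[0,0,-0.2,0,0,0,1],[0,0,0,0,0,0,1],[0,0,0,0,0,0,1]], newtons=50)

```text
clock: 9.35
eef_pos: [0.479, 0.1774, 0.2949]
tcp_rot: [2.653, -0.0, 1.485]
force: [0.4, 1.1, -2.7]
width: 0.0191
grasp_force: 49.6
```

```bash
python3 - <<'E'
from h import *
s=manip.state(); R=Ro.from_euler('xyz',s['tcp_rot'])
o=s['eef_pos']+R.as_matrix()[:,2]*.119
overlay('scene','s3',o,R); im=cv2.imread('pics/s3.png')[120:340,220:480]
cv2.imwrite('pics/s3.png',cv2.resize(im,None,fx=2.5,fy=2.5))
M=np.array([.5235,-.161,.044]); RM=tgt(-.05,0)
go(M+[0,0,.119+.08],RM)
E
```

```text
at [0.479  0.1773 0.2945] [ 2.6537e+00 -2.0000e-04  1.4854e+00] t 9.4 w 0.0195 gf 49.6 F [-0.3 -0.6 -2.7]
rot tool/pi [ 0.1553  0.0027 -0.0111] shift/25mm now-axes [-13.332   1.622   3.188] shift after turn [-13.426   2.453   2.059]
```

View pics/s3.png

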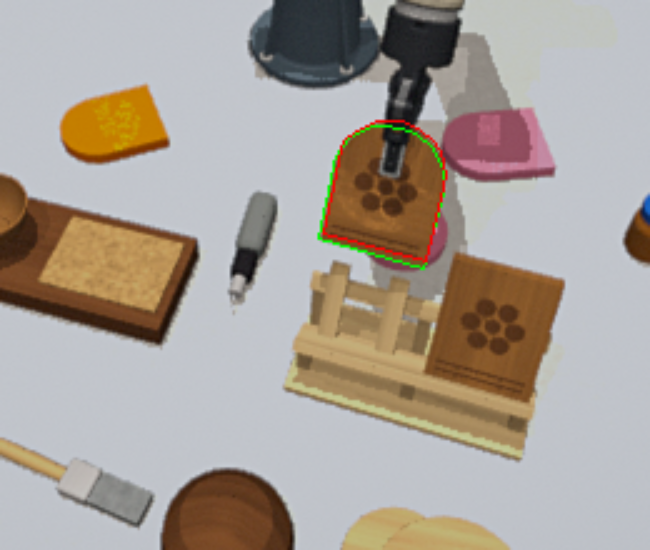

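The plaque is out, and the outline coincides at about (385,195). The square plaque has not moved. I turn the plaque upright and carry it to the mat.

apply_moves(moves=[[0,0,0,0.0155,0.0003,-0.0011,1],[0,0,0,0.0155,0.0003,-0.0011,1],[0,0,0,0.0155,0.0003,-0.0011,1],[0,0,0,0.0155,0.0003,-0.0011,1],[0,0,0,0.0155,0.0003,-0.0011,1],[0,0,0,0.0155,0.0003,-0.0011,1],[0,0,0,0.0155,0.0003,-0.0011,1],[0,0,0,0.0155,0.0003,-0.0011,1],[0,0,0,0.0155,0.0003,-0.0011,1],[0,0,0,0.0155,0.0003,-0.0011,1],[-0.3,0.05,0,0,0,0,1],[-0.5,0.1,0,0,0,0,1],[-0.6,0.1,0,0,0,0,1],[-0.6,0.1,0,0,0,0,1],[-0.6,0.1,0,0,0,0,1],[-0.6,0.1,0,0,0,0,1],[-0.6,0.1,0,0,0,0,1],[-0.6,0.1,0,0,0,0,1],[-0.6,0.1,0,0,0,0,1],[-0.6,0.1,0,0,0,0,1]])

```text
clock: 11.07
eef_pos: [0.4958, 0.0349, 0.294]
tcp_rot: [3.139, -0.0, 1.521]
force: [0.2, 0.2, -2.8]
width: 0.0194
grasp_force: 49.8
```

apply_moves(moves=[[-0.6,0.1,0,0,0,0,1],[-0.6,0.1,0,0,0,0,1],[-0.6,0.1,0,0,0,0,1],[-0.6,0.1,0,0,0,0,1],[-0.6,0.1,0,0,0,0,1],[-0.6,0.1,0,0,0,0,1],[-0.6,0.1,0,0,0,0,1],[-0.6,0.1,0,0,0,0,1],[-0.6,0.1,0,0,0,0,1],[-0.6,0.15,0,0,0,0,1],[-0.6,0.15,0,0,0,0,1],[-0.5,0.15,0,0,0,0,1],[-0.3,0.15,0,0,0,0,1],[0,0,0,0,0,0,1],[0,0,0,0,0,0,1],[0,0,0,0,0,0,1]])

```text
clock: 12.4
eef_pos: [0.5239, -0.1496, 0.2942]
tcp_rot: [3.141, -0.002, 1.521]
force: [-0.8, 0.5, -3.0]
width: 0.0194
grasp_force: 49.7
```

```bash
python3 - <<'E'
from h import *
s=manip.state(); R=Ro.from_euler('xyz',s['tcp_rot'])
o=s['eef_pos']+R.as_matrix()[:,2]*.119
overlay('scene','s4',o,R); im=cv2.imread('pics/s4.png')[80:300,160:420]
cv2.imwrite('pics/s4.png',cv2.resize(im,None,fx=2.5,fy=2.5))
manip.camera('top')
for c in ['scene','top']:
  for l in ['plaque_round','mat_top']:
    print(c,l,[(np.round(d['position'],3),round(d['conf'],2)) for d in manip.place_of(c,l)][:3])
M=np.array([.5235,-.161,.044]); RM=tgt(-.05,0); print('o',o)
go(M+[0,0,.119],RM)
E
```

```text
scene plaque_round [(array([ 0.224, -0.198,  0.007]), 0.9), (array([0.304, 0.127, 0.009]), 0.89), (array([0.148, 0.374, 0.01 ]), 0.78)]
scene mat_top [(array([ 0.526, -0.159,  0.043]), 0.88)]
top plaque_round [(array([ 0.224, -0.201,  0.01 ]), 0.91), (array([0.143, 0.373, 0.012]), 0.75)]
top mat_top []
o [ 0.52399642 -0.14938471  0.17518359]
at [ 0.5242 -0.1498  0.2945] [ 3.1400e+00 -1.2000e-03  1.5216e+00] t 12.7 w 0.0192 gf 49.7 F [-0.1  0.6 -3. ]
rot tool/pi [ 0.0005 -0.0004  0.0003] shift/25mm now-axes [-0.456 -0.012  5.26 ] shift after turn [-4.50e-01 -4.00e-03  5.26e+00]
```

View pics/s4.png

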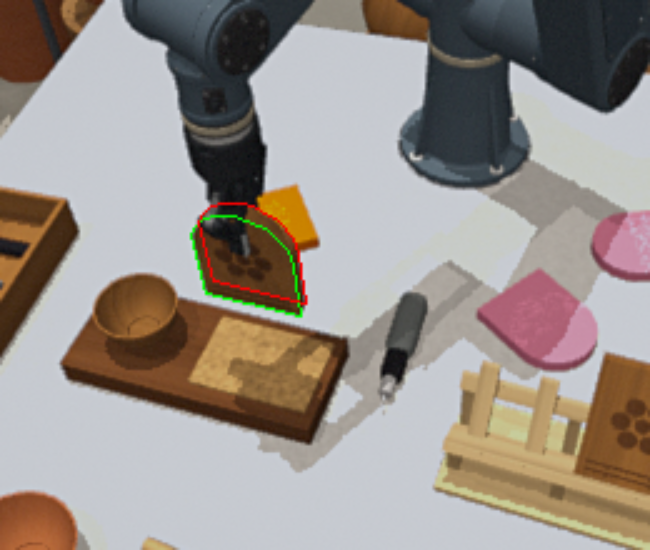

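The plaque hangs upright above the mat with the carving towards +x, as the outline predicts. I shift it sideways and lower it.

apply_moves(moves=[[-0.15,0,0,0,0,0,1],[-0.15,0,0.3,0,0,0,1],[-0.15,0,0.5,0,0,0,1],[0,0,0.6,0,0,0,1],[0,0,0.6,0,0,0,1],[0,0,0.6,0,0,0,1],[0,0,0.6,0,0,0,1],[0,0,0.5,0,0,0,1],[0,0,0.5,0,0,0,1],[0,0,0.4,0,0,0,1],[0,0,0.3,0,0,0,1],[0,0,0.1,0,0,0,1],[0,0,0,0,0,0,1],[0,0,0,0,0,0,1],[0,0,0,0,0,0,1]])

```text
clock: 13.95
eef_pos: [0.5244, -0.1617, 0.1701]
tcp_rot: [3.139, -0.0, 1.521]
force: [-0.0, 0.3, -2.1]
width: 0.0195
grasp_force: 49.6
```

apply_moves(moves=[[0,0,0.05,0,0,0,1],[0,0,0.05,0,0,0,1],[0,0,0.05,0,0,0,1],[0,0,0,0,0,0,1],[0,0,0,0,0,0,1]])

```text
clock: 14.37
eef_pos: [0.5238, -0.1614, 0.1657]
tcp_rot: [3.14, -0.001, 1.521]
force: [-1.0, 0.6, -2.3]
width: 0.0194
grasp_force: 49.7
```

apply_moves(moves=[[0,0,0.04,0,0,0,1],[0,0,0.04,0,0,0,1],[0,0,0,0,0,0,1],[0,0,0,0,0,0,1]])

```text
clock: 14.7
eef_pos: [0.5238, -0.1614, 0.1636]
tcp_rot: [3.14, -0.001, 1.521]
force: [-0.0, -0.1, -3.3]
width: 0.0195
grasp_force: 49.8
```

apply_moves(moves=[[0,0,0.03,0,0,0,1],[0,0,0,0,0,0,1],[0,0,0,0,0,0,1]])

```text
clock: 14.95
eef_pos: [0.5239, -0.1613, 0.1634]
tcp_rot: [3.14, -0.001, 1.521]
force: [-1.3, 1.2, 3.0]
width: 0.0197
grasp_force: 50.3
```

Contact: the force rose by about 6 N. I release gently and retreat upwards.

apply_moves(moves=[[0,0,0,0,0,0,1],[0,0,0,0,0,0,1],[0,0,0,0,0,0,0.5],[0,0,0,0,0,0,0.4],[0,0,0,0,0,0,0.2],[0,0,0,0,0,0,0],[0,0,0,0,0,0,-0.3],[0,0,0,0,0,0,-0.6],[0,0,0,0,0,0,-1],[0,0,0,0,0,0,-1],[0,0,0,0,0,0,-1],[0,0,0,0,0,0,-1]], newtons=20)

```text
clock: 15.95
eef_pos: [0.5239, -0.1614, 0.1629]
tcp_rot: [3.14, -0.001, 1.521]
force: [0.1, 0.2, -0.4]
width: 0.0859
grasp_force: 0.0
```

apply_moves(moves=[[0,0,-0.1,0,0,0,-1],[0,0,-0.3,0,0,0,-1],[0,0,-0.5,0,0,0,-1],[0,0,-0.6,0,0,0,-1],[0,0,-0.6,0,0,0,-1],[0,0,-0.6,0,0,0,-1],[0,0,-0.6,0,0,0,-1],[0,0,-0.6,0,0,0,-1],[0,0,-0.6,0,0,0,-1],[0,0,-0.5,0,0,0,-1],[0,0,-0.2,0,0,0,-1],[0,0,0,0,0,0,-1],[0,0,0,0,0,0,-1]])

```text
clock: 17.03
eef_pos: [0.5235, -0.1614, 0.293]
tcp_rot: [3.14, -0.001, 1.521]
force: [-0.5, 0.3, -0.5]
width: 0.0854
grasp_force: 0.0
```

```bash
python3 - <<'E'
from h import *
o=np.array([.5239,-.1613,.044]);R=tgt(-.05,0)
overlay('scene','s5',o,R); a=cv2.resize(cv2.imread('pics/s5.png')[120:300,160:470],None,fx=2.5,fy=2.5)
cv2.imwrite('pics/s5.png',a)
manip.camera('top')
for c in ['scene','top']:
  for l in ['plaque_round','mat_top','plaque_square','bowl']:
    print(c,l,[(np.round(d['position'],3),round(d['conf'],2)) for d in manip.place_of(c,l)][:4])
E
```

```text
scene plaque_round [(array([ 0.229, -0.192,  0.007]), 0.92), (array([0.147, 0.376, 0.012]), 0.86), (array([ 0.529, -0.162,  0.05 ]), 0.85), (array([0.308, 0.129, 0.007]), 0.79)]
scene mat_top [(array([ 0.524, -0.16 ,  0.043]), 0.92)]
scene plaque_square [(array([ 0.511, -0.328,  0.041]), 0.74)]
scene bowl []
top plaque_round [(array([ 0.226, -0.198,  0.01 ]), 0.82), (array([0.142, 0.373, 0.012]), 0.62)]
top mat_top []
top plaque_square []
top bowl [(array([ 0.509, -0.33 ,  0.04 ]), 0.57)]
```

View pics/s5.png

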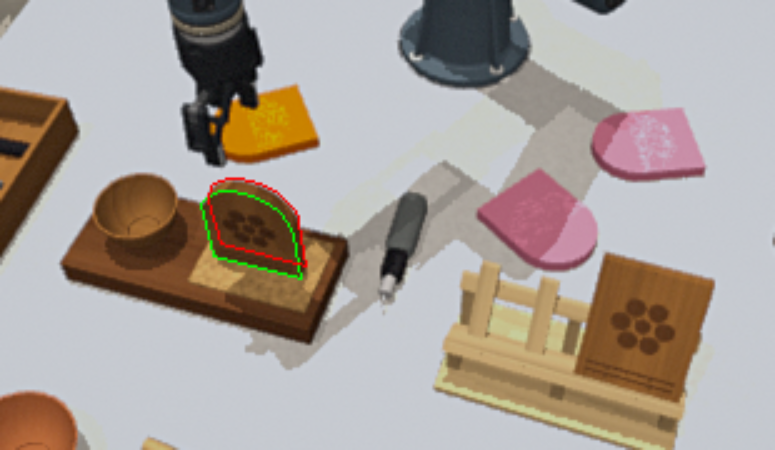

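The plaque stands upright and free on the mat at about (252,228), matching the outline. The carving faces the customers, and the bowl and square plaque are where they were.

```bash
python3 -c "
from plant import manip
print(manip.hand_in())"
```

```text
the job is handed in; nothing more can be done
None
```

The round-topped plaque stands upright and free near the centre of the cork mat, carved side to the customers; the square plaque and bowl look unmoved, and the job was handed in (no verdict was returned) with the clock at about 17 s.

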